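Index the sample turntable to the next jar

ROBOT

A 6-joint arm with a two-finger parallel gripper is mounted at the origin on the work surface. World frame = base frame: x ahead of the robot, y to its left, z up, the work surface at z = 0. Lengths are in mm, angles in degrees, forces in N, time in s.
With the tool pointing down it reaches from about 300 to 950 mm from the base axis. Payload 3.1 kg.
Tool frame: the origin (TCP) lies at the very end of the fingers, on their centre line; the grasp point (between the pads) lies 19 mm behind it; z points along the fingers, y is the direction in which the jaws open and shut (so a half turn about z gives the same grasp; the last joint's range is limited). The gripper opens to 85 mm and grips with 20 to 120 N. Pads are 22 mm wide; open, the fingers measure 114 mm over their backs; the gripper's body (76 mm by 85 mm) begins 54 mm behind the grasp point. The pads swing forward as they close: fully open they stand 13 mm farther back than shut.
Start: joints at [-74.754, 17.653, 93.61, -0, 68.738, -3.994], TCP at [205.926, -590.107, 231.272] pointing down, gripper open.
Joint ranges: [-175.34, 175.34], [-45.06, 112.39], [2.9, 150.54], [-68.45, 248.45], [3.09, 151.38], [-168.51, 168.51]. Speed limits (degrees/s): [159.86, 159.86, 180, 180, 180, 180].

INTERFACE

Orientations are given as a 3x3 rotation matrix whose columns are the frame's x, y, z axes.
In Python, from rig import ctrl gives the robot as it stands. The module is installed in compiled form; this text tells all that it offers.
- The arm moves only by the tool servo_tool, never from a script. Its argument "steps" is one flat list of numbers, 7 for each row, row after row: the closure, from -1 (fully open) to 1 (shut), then the shift along the world's x, y, z in m, then the turn, a rotation vector about the world's x, y, z in rad. In form: [grip, tx, ty, tz, rx, ry, rz, grip, tx, ty, tz, rx, ry, rz, ...]. A call has exactly 8 rows; each row is the pose to reach, as a shift and turn from the pose measured when the call began; what a row does not reach only later rows make up. A row lasts 1/8 s, in which the tool goes at most 62.5 mm and 10.7 degrees, less where a joint would pass 70% of its speed; a pose out of reach is approached as far as the arm can. A call with a gripper value outside its range is refused whole. The fingers move at their own pace and stop on an object; "newtons" is the grip in N (left out, the last holds). Time passes only in rows, so rows that repeat a pose let the fingers close, or fill a call up. It gives the time, the measured TCP pose, the force and the opening at its end, in the units of the state.
- ctrl.observe(): the state, without advancing time (a new reading comes with each control period).
- ctrl.get_image(name): name is "scene" or "top"; returns a dict with "img" (480x640x3 uint8, red, green, blue), "z_map" (480x640 float32, mm along the optical axis (not along the pixel's ray), 0 where there is no reading), "camera_matrix" (3x3 intrinsics, pixels), "k1" (the pictures are not rectified: a ray, as slopes to the right and down, at radius r is drawn at 1 + k1 r^2 times it, then the intrinsics apply), "cam_to_world" (4x4, takes a point from camera to world coordinates). Camera axes: x right, y up, looking along -z (the intrinsics and any distortion apply to the point x, -y, -z); pixel columns grow to the right and rows downward; lengths in mm; the calibration is good to about 2 mm. A picture is of the moment at which its call begins.
- ctrl.close_job(): hands the job in, once; it reports no verdict.
The state is a dict: "time_s": time; "joint_pos": joint angles; "dq": joint speeds; "joint_efforts": joint torques, N m; "position": TCP position; "tcp_rot": TCP orientation; "force": force on the tool from outside, world axes, zero at the start; "wrist_torque": the same for the moment, N m; "opening": opening from 0.0 (shut) to 1.0 (fully open).
Only numpy, scipy, OpenCV 4.12 (cv2) and the standard library are available. Lean on these libraries where they do the work, as an engineer would, in place of code of your own. Each camera call takes 0.05 s, during which the arm holds its last target.

TASK

Bring the next jar under the camera head: with a fingertip in the cup-shaped knob, press the index plunger in and turn the table anticlockwise (seen from above) to the next hole, one sixth of a turn on, let the plunger spring out into that hole so that the table is locked again, and move clear. Nothing is to be picked up: the jars stay standing in their pockets, and the other labware on the bench is left where it is.

Things in the scene. Friction and masses are not known exactly. Their poses are not given: they have to be found in the camera images.
- stand: fixed grey stand of the sample turntable: a round base 300 mm across, 48 mm high. Origin: centre of its underside, on the table's axis, z up. A camera head hangs over one jar on a thin post 200 mm high, on the side opposite to the plunger
- index_ring (a point): centre, on the table's axis, of the top face of the fixed steel index ring: outer radius 150 mm, inner 105 mm, top 48 mm above the bench. It has six 21 mm index holes with brass rims (2 mm high), 60 degrees apart at radius 125 mm, joined by a narrow dark slot
- table_centre (a point): point on the axis at the top of the aluminium turntable (200 mm across, top 50 mm above the bench, inside the index ring); its frame turns with the table, z up
- turntable (a joint): angle of the turntable, rad: about 0 in the hole where it starts, growing anticlockwise seen from above; the next hole is at 1.047 (60 degrees). Play in a hole: up to 0.02 either way. Unlocked, it turns against light friction (1 to 2 N at the knob) and stays where it is left
- cup_floor (a point): centre of the flat floor inside the plunger's knob, a black round cup open at the top: 46 mm inside, 54 mm outside diameter, 22 mm deep, its axis 125 mm from the table's axis. This point is 66 mm above the bench with the plunger out, 57.5 mm fully in. The knob rides round with the table: pushing the cup's wall from inside, along the circle, turns the table
- plunger (a joint): how far the knob is pressed down, m: 0 out, 0.0085 fully in; a spring pushes up with 3 N out, 7.7 N fully in. Out in a hole it locks the table; more than 0.006 in, the table is free. Let go between holes it stays about 0.005 in, under the ring, table still free, and springs out by itself and locks when the table is slowly pushed on over a hole
- jar0: small amber sample jar with a white lid, 31 mm across, 46 mm high, standing loose in one of the six shallow ring pockets (7 mm deep) of the turntable, 62 mm from its axis; its top is 96 mm above the bench. Origin: centre of its underside, z up. Turns along with the table
- jar1: another such jar, in another pocket
- jar2: another such jar, in another pocket
- jar3: another such jar, in another pocket
- jar4: another such jar, in another pocket
- jar5: another such jar, in another pocket
- dropper_a: white dropper bottle, 38 mm across, 98 mm high, standing near the stand. Origin: centre of its underside, z up
- dropper_b: another such dropper bottle, on the other side of the stand
- measuring_cylinder: clear measuring cylinder with a yellow six-sided foot 72 mm across, 245 mm high, on the left of the bench; origin at the centre of its underside, z up
- wash_bottle: white wash bottle with a bent spout, 76 mm across, 230 mm high, on the left of the bench; origin at the centre of its underside, z up
- beaker: glass beaker, 72 mm across, 90 mm high, on the right of the bench; origin at the centre of its underside, z up
- watch_glass: watch glass, 80 mm across, 8 mm high, on the right of the bench; origin at the centre of its underside, z up
- funnel: white porcelain funnel standing on its wide mouth, 90 mm across, 125 mm high, on the right of the bench; origin at the centre of its underside, z up
There are look-alikes about, which are no part of the job. Leave any pink or yellow look-alike of the jar2 alone.

How it is judged (in metres and radians):
On the way, in this order (a step that is already met when the one before it is completed fails the run):
1. the plunger is pressed in while the table is still at its first hole (value of joint plunger above 0.0045 m and value of joint turntable between -0.15 and 0.15 rad), for 0.05 s.
2. the table is turned anticlockwise, between the two holes (value of joint turntable between 0.25 and 0.85 rad), for 0.05 s.
At the end, for the whole second after the job is handed in: The table stands still at the next hole anticlockwise (1.047 rad, within 0.03 rad), the plunger is out to within 1.5 mm, and all six jars stand upright in their own pockets (within 8 mm) (value of joint turntable between 1.017 and 1.077 rad and value of joint plunger below 0.0015 m and not (velocity of joint turntable above 0.05 rad/s or velocity of joint turntable below -0.05 rad/s) and x of jar0 in the frame of table_centre between 0.0457 and 0.0617 m and y of jar0 in the frame of table_centre between 0.023 and 0.039 m and z of each of jar0, jar1, jar2, jar3, jar4, jar5 in the frame of table_centre below 0.005 m and angle between each of jar0, jar1, jar2, jar3, jar4, jar5's own z axis and vertical below 0.15 rad and x of jar1 in the frame of table_centre between -0.008 and 0.008 m and y of jar1 in the frame of table_centre between 0.054 and 0.07 m and x of jar2 in the frame of table_centre between -0.0617 and -0.0457 m and y of jar2 in the frame of table_centre between 0.023 and 0.039 m and x of jar3 in the frame of table_centre between -0.0617 and -0.0457 m and y of jar3 in the frame of table_centre between -0.039 and -0.023 m and x of jar4 in the frame of table_centre between -0.008 and 0.008 m and y of jar4 in the frame of table_centre between -0.07 and -0.054 m and x of jar5 in the frame of table_centre between 0.0457 and 0.0617 m and y of jar5 in the frame of table_centre between -0.039 and -0.023 m); the robot touches nothing.
It fails at once if the table was turned the wrong way (clockwise) (value of joint turntable below -0.3 rad).
It fails at once if the table was turned far past the next hole (value of joint turntable above 1.6 rad).
It fails at once if a jar was lifted or knocked over (z of any of jar0, jar1, jar2, jar3, jar4, jar5 in the frame of table_centre above 0.012 m or angle between any of jar0, jar1, jar2, jar3, jar4, jar5's own z axis and vertical above 0.5 rad).
It fails at once if other labware was moved or knocked over (distance of any of dropper_a, dropper_b, measuring_cylinder, wash_bottle, beaker, watch_glass, funnel from where it was at the start of the episode above 0.025 m or angle between any of dropper_a, dropper_b, measuring_cylinder, wash_bottle, beaker, watch_glass, funnel's own z axis and vertical above 0.4 rad).
It also fails if it takes over 35 s, if anything falls off the work surface, if the arm or the gripper's body presses on something with over 40 N, if the wrist force passes 120 N, or if a joint passes its speed limit or range.

## Working session

There is one attempt and no reset: what is moved stays moved. The work goes in short steps, Python scripts to look and compute and a tool call to move; the robot and the scene stay as the last step left them, time stands still between calls to the robot, and variables do not carry over. Pictures are saved under pics/ and viewed, and the job is handed in when it is done.

Besides the shell and the picture viewer there is one more tool, called as name(argument=value, ...) on one line, values as JSON. servo_tool: Moves the arm, as the interface text tells. Its arguments: {"type":"object","properties":{"steps":{"type":"array"},"newtons":{"type":"number"}},"required":["steps"]}

```bash
mkdir -p pics; cat > h.py <<'E'
import numpy as np,cv2,pickle
from rig import ctrl
def grab(tag):
    out={}
    for n in("scene","top"):
        d=ctrl.get_image(n); out[n]=d
        cv2.imwrite(f"pics/{tag}_{n}.png",d["img"][:,:,::-1])
    pickle.dump(out,open(f"{tag}.pkl","wb")); return out
def ray(d,u,v):
    K=np.array(d["camera_matrix"]);T=np.array(d["cam_to_world"])
    x=(u-K[0,2])/K[0,0];y=(v-K[1,2])/K[1,1]
    p=cv2.undistortPoints(np.array([[[u,v]]],float),K,np.array([d["k1"],0,0,0,0.]))[0,0]
    r=T[:3,:3]@np.array([p[0],-p[1],-1.]);return T[:3,3],r
def onz(d,u,v,z):
    o,r=ray(d,u,v);return o+r*(z-o[2])/r[2]
E
python3 - <<'E'
from h import *
o=grab("a")
s=ctrl.observe()
print(s)
for n in o: print(n,o[n]["camera_matrix"],o[n]["k1"],o[n]["cam_to_world"])
E
```

```text
{'time_s': 0.1, 'joint_pos': array([-7.47555783e+01,  1.77000688e+01,  9.36817365e+01, -2.00668703e-03,
        6.87369144e+01, -3.99387168e+00]), 'dq': array([-0.01517608, -0.11407466, -0.21498482, -0.01597543, -0.06144185,
        0.09362909]), 'joint_efforts': array([ 2.22052358e-04, -4.16407406e+01, -2.77644932e+01, -7.28836358e-05,
        4.00917212e-03, -2.10606044e-05]), 'position': array([ 205.70209518, -589.39681669,  230.15997428]), 'tcp_rot': array([[ 9.44152199e-01,  3.29509171e-01, -5.76309361e-04],
       [ 3.29509656e-01, -9.44150107e-01,  1.99055695e-03],
       [ 1.11784226e-04, -2.06928822e-03, -9.99997853e-01]]), 'force': array([-0.76188965,  0.73496465, -0.73257811]), 'wrist_torque': array([0.04757679, 0.01878961, 0.00366063]), 'opening': 1.0004650681556226}
scene [[471.08515397   0.         323.41192054]
 [  0.         471.08515397 239.18350231]
 [  0.           0.           1.        ]] -0.12608613766749574 [[-5.45102461e-01 -6.25744830e-01  5.57948667e-01  1.20309747e+03]
 [ 8.38362482e-01 -4.04141885e-01  3.65810997e-01  3.81069049e+02]
 [-3.41391440e-03  6.67167704e-01  7.44899725e-01  8.73996229e+02]
 [ 0.00000000e+00  0.00000000e+00  0.00000000e+00  1.00000000e+00]]
top [[476.66077601   0.         318.6747123 ]
 [  0.         476.66077601 233.78022508]
 [  0.           0.           1.        ]] -0.014100805607833873 [[-7.04754521e-03  9.99072768e-01 -4.24727633e-02  5.42267240e+02]
 [-9.99941093e-01 -6.69032120e-03  8.54694416e-03 -2.39344929e-01]
 [ 8.25486273e-03  4.25304963e-02  9.99061066e-01  1.11460727e+03]
 [ 0.00000000e+00  0.00000000e+00  0.00000000e+00  1.00000000e+00]]
```

View pics/a_top.png

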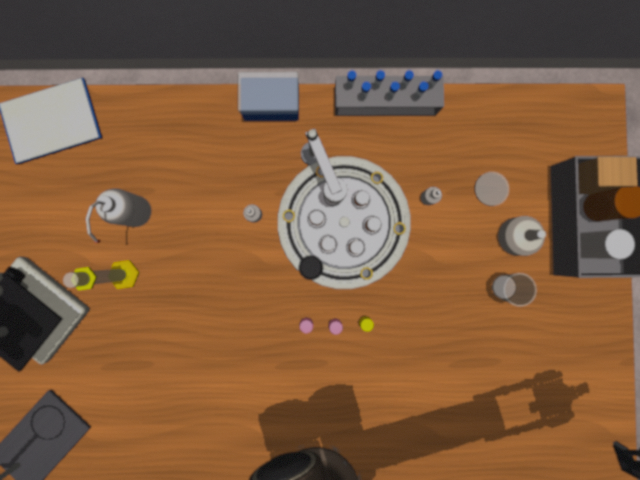

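View pics/a_scene.png

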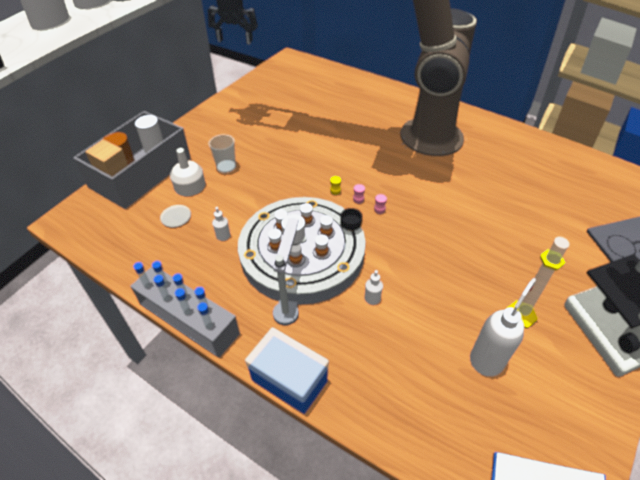

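The top view has +x up and +y left. The stand is centred near (344,222) and the black knob is at (311,267), with the camera head and post at the upper left. The pink and yellow look-alikes at (306–367,325) are clear of the ring. Turning anticlockwise takes the knob towards the hole at (366,272).

```bash
cat > m.py <<'E'
from h import *
def measure(o,vb=True):
    d=o["top"];img=d["img"].astype(int);hsv=cv2.cvtColor(d["img"],cv2.COLOR_RGB2HSV)
    # base outline: grey low saturation region, largest component
    m=((hsv[...,1]<60)&(hsv[...,2]>110)).astype(np.uint8);m[:140]=0;m[310:]=0;m[:,:265]=0;m[:,420:]=0
    n,l,s,c=cv2.connectedComponentsWithStats(m);k=1+np.argmax(s[1:,4])
    cs,_=cv2.findContours((l==k).astype(np.uint8),cv2.RETR_EXTERNAL,cv2.CHAIN_APPROX_NONE)
    h=cv2.convexHull(max(cs,key=len))[:,0,:]
    P=np.array([onz(d,u,v,48)[:2] for u,v in max(cs,key=len)[:,0,:]])
    c0=np.median(P,0)
    for i in range(30):
        A=np.c_[2*P,np.ones(len(P))];x=np.linalg.lstsq(A,(P**2).sum(1),rcond=None)[0]
        c0=x[:2];r=np.sqrt(x[2]+c0@c0);res=np.hypot(*(P-c0).T)-r
        keep=abs(res)<max(2.5,2*np.median(abs(res)))
        if keep.all():break
        P=P[keep]
    # brass
    b=((hsv[...,0]>15)&(hsv[...,0]<32)&(hsv[...,1]>60)).astype(np.uint8)
    # knob black
    kb=(hsv[...,2]<60).astype(np.uint8);yy,xx=np.mgrid[:480,:640]
    kb[np.hypot(xx-344,yy-222)>75]=0
    kb=cv2.morphologyEx(kb,cv2.MORPH_OPEN,np.ones((7,7),np.uint8))
    n,l,s,c=cv2.connectedComponentsWithStats(kb)
    k=1+np.argmax(s[1:,4]);
    kp=onz(d,*c[k],66+22)[:2]
    v=kp-c0
    print("centre",c0,"r",r,"n",len(P),"knob",kp,"size",s[k],"px",c[k],"R",np.hypot(*v),"ang",np.degrees(np.arctan2(v[1],v[0])))
    return c0,kp
if __name__=="__main__":
    o=pickle.load(open("a.pkl","rb"));c0,kp=measure(o)
    d=o["top"]
    for p in [(377,178),(289,215),(399,228),(366,272)]:
        q=onz(d,*p,50)[:2]-c0;print("hole",p,np.hypot(*q),np.degrees(np.arctan2(q[1],q[0])))
    x=d["img"][150:300,265:425];cv2.imwrite("pics/a_crop.png",cv2.resize(x,None,fx=4.9,fy=4,interpolation=cv2.INTER_CUBIC)[:,:,::-1])
    # scene knob
    d=o["scene"];hsv=cv2.cvtColor(d["img"],cv2.COLOR_RGB2HSV)
    kb=(hsv[...,2]<60).astype(np.uint8);kb[:195]=0;kb[240:]=0;kb[:,:330]=0;kb[:,372:]=0
    n,l,s,c=cv2.connectedComponentsWithStats(kb);k=1+np.argmax(s[1:,4]);print(s[k],c[k],onz(d,*c[k],80),onz(d,*c[k],88))
    x=d["img"][180:310,225:385];cv2.imwrite("pics/a_crop2.png",cv2.resize(x,None,fx=4.9,fy=4.5,interpolation=cv2.INTER_CUBIC)[:,:,::-1])
E
python3 m.py
```

```text
centre [612.80111173 -80.63065671] r 133.2282334430179 n 185 knob [514.26764965   8.63136296] size [301 257  21  21 382] px [310.69633508 267.13874346] R 132.95319215563052 ang 137.82639152705653
hole (377, 178) 116.58925298261539 -31.45114357418981
hole (289, 215) 138.48779736403645 82.84723511664723
hole (399, 228) 109.63495236052263 -97.08177866085842
hole (366, 272) 116.27819287729889 -163.1703036252866
[340 209  21  26 369] [350.50135501 219.5203252 ] [521.77584243  10.82217266  80.        ] [528.64057661  14.55263749  88.        ]
```

View pics/a_crop.png

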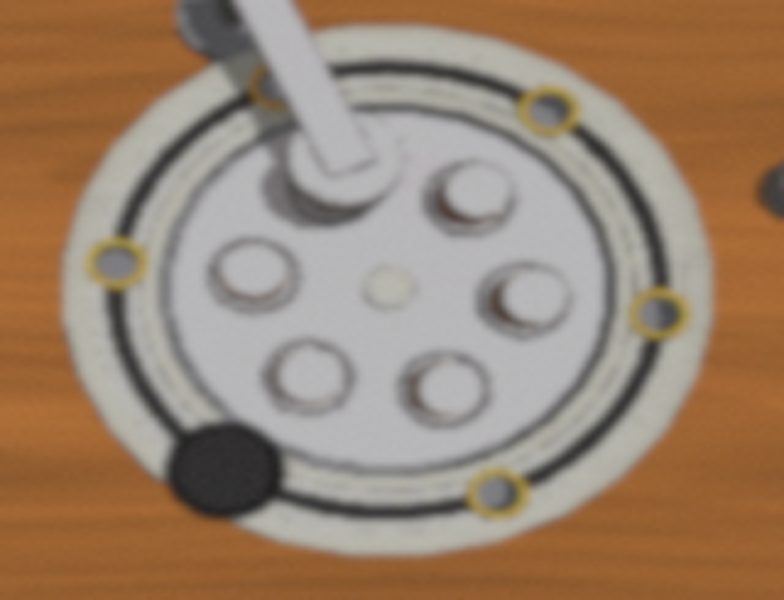

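View pics/a_crop2.png

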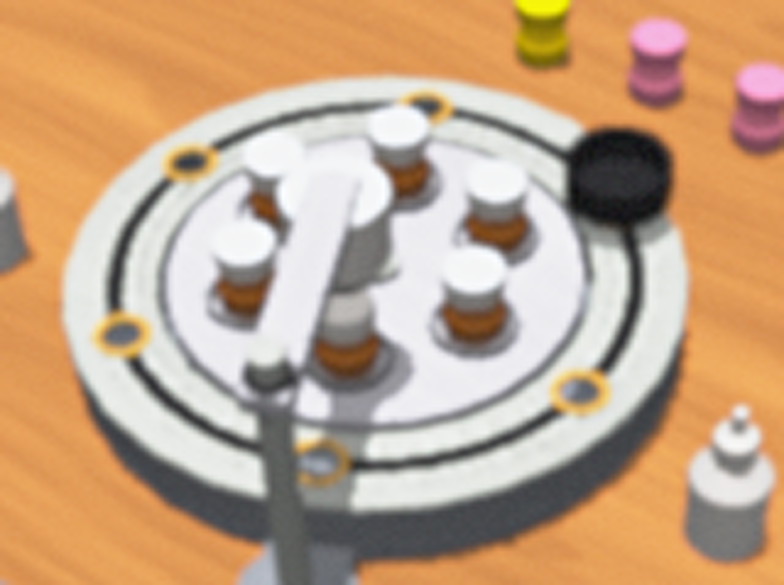

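```bash
python3 - <<'E'
from h import *
from scipy.optimize import least_squares
o=pickle.load(open("a.pkl","rb"));d=o["top"]
# stand silhouette: outside wood/ saturated
hsv=cv2.cvtColor(d["img"],cv2.COLOR_RGB2HSV)
yy,xx=np.mgrid[:480,:640];R=np.hypot(xx-344,yy-222)
# radial edge from wood (sat high) to grey, scanning inward
P=[]
for a in np.radians(np.arange(0,360,3)):
    for r in np.arange(85,50,-.25):
        u,v=344+r*np.cos(a),222+r*np.sin(a)
        s=cv2.getRectSubPix(hsv[...,1],(1,1),(u,v))[0,0]
        if s<90: P.append(onz(d,u,v,48)[:2]);break
P=np.array(P)
f=lambda q:np.hypot(*(P-q[:2]).T)-q[2]
q=least_squares(f,[600,-50,150],loss="soft_l1",f_scale=1);print("rim",q.x,np.median(abs(f(q.x))))
b=((hsv[...,0]>10)&(hsv[...,0]<32)&(hsv[...,1]>70)&(R<62)&(R>45)).astype(np.uint8)
b=cv2.dilate(b,np.ones((5,5),np.uint8))
n,l,s,c=cv2.connectedComponentsWithStats(b)
for i in range(1,n):
    p=onz(d,*c[i],50)[:2];w=p-q.x[:2];print(c[i],s[i][4],p,np.hypot(*w),np.degrees(np.arctan2(w[1],w[0])))
kp=onz(d,310.7,267.1,88)[:2];w=kp-q.x[:2];print("knob",kp,np.hypot(*w),np.degrees(np.arctan2(w[1],w[0])))
E
```

```text
rim [614.37462658 -65.64534801 149.70158331] 0.32053963839264554
[318.03007519 172.63909774] 133 [725.12352685  -8.8673631 ] 124.45504602948847 27.142995044730448
[376.55882353 177.17647059] 238 [ 714.1316139  -140.49305145] 124.71421422011076 -36.880910025661024
[288.49003984 215.5936255 ] 251 [628.72016601  57.92610723] 124.40136274283977 83.37811489760895
[399.13513514 227.99227799] 259 [ 599.30001175 -189.73294828] 124.99990620891212 -96.9265589160401
[366.30708661 272.95275591] 254 [ 499.37822974 -114.95862388] 125.12382052886052 -156.78915920151306
knob [514.35069911   8.62295782] 124.58156893345974 143.40591432990104
```

The rim fit gives r = 149.7 mm against 150, and the holes fall at radius 124.4–125.1 at 60° spacing. That puts the centre at (614.4,-65.6). The knob is at 143.3°, about (514,9), and the target at 203.2°, about (499.5,-115). I'll close the fingers and travel high.

servo_tool(steps=[1,0.027,0.052,0,0,0,0,1,0.054,0.104,0,0,0,0,1,0.081,0.156,0,0,0,0,1,0.108,0.208,0,0,0,0,1,0.135,0.262,0,0,0,0,1,0.162,0.314,0,0,0,0,1,0.189,0.367,0,0,0,0,1,0.216,0.42,0,0,0,0], newtons=20)

```text
time_s: 1.1
position: [422.1, -167.5, 230.0]
tcp_rot: [[0.944, 0.329, -0.0], [0.329, -0.944, 0.002], [0.0, -0.002, -1.0]]
force: [1.6, -0.0, -0.4]
opening: -0.002
```

servo_tool(steps=[1,0.025,0.05,0,0,0,0,1,0.05,0.1,-0.01,0,0,0,1,0.075,0.145,-0.03,0,0,0,1,0.092,0.1766,-0.06,0,0,0,1,0.092,0.1766,-0.09,0,0,0,1,0.092,0.1766,-0.11,0,0,0,1,0.092,0.1766,-0.12,0,0,0,1,0.092,0.1766,-0.12,0,0,0])

```text
time_s: 2.1
position: [513.4, 9.0, 109.3]
tcp_rot: [[0.944, 0.329, -0.002], [0.329, -0.944, 0.002], [-0.001, -0.003, -1.0]]
force: [-0.0, 1.2, 0.4]
opening: -0.003
```

```bash
python3 - <<'E'
from h import *
o=grab("b");s=ctrl.observe();print(s["position"],s["force"])
x=o["scene"]["img"][130:260,270:430];y=o["top"]["img"][215:345,240:400]
cv2.imwrite("pics/b_crop.png",cv2.resize(np.hstack([x,y]),None,fx=2.5,fy=2.5,interpolation=cv2.INTER_CUBIC)[:,:,::-1])
E
```

```text
[514.73225307   8.86868835 110.72955065] [-0.51907278 -0.47555348 -0.6926523 ]
```

View pics/b_crop.png

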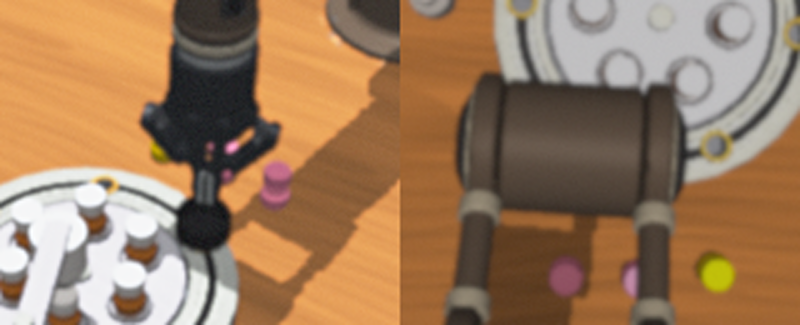

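Tip is over the cup at (514,9). I'll rotate −30° so the jaws lie mostly along the circle and stay clear of the jars, then lower into the cup.

servo_tool(steps=[1,0,0,0,0,0,-0.17,1,0,0,0,0,0,-0.34,1,0,0,0,0,0,-0.5,1,0,0,-0.006,0,0,-0.52,1,0,0,-0.012,0,0,-0.52,1,0,0,-0.02,0,0,-0.52,1,0,0,-0.028,0,0,-0.52,1,0,0,-0.034,0,0,-0.52])

```text
time_s: 3.2
position: [514.3, 8.9, 75.8]
tcp_rot: [[0.983, -0.183, 0.001], [-0.183, -0.983, 0.001], [0.0, -0.001, -1.0]]
force: [0.4, 1.0, 0.4]
opening: 0.001
```

```bash
python3 - <<'E'
from h import *
o=grab("c");s=ctrl.observe();print(s["position"],s["force"])
x=o["scene"]["img"][130:260,270:430]
cv2.imwrite("pics/c_crop.png",cv2.resize(x,None,fx=4,fy=4,interpolation=cv2.INTER_CUBIC)[:,:,::-1])
E
```

```text
[513.8443804    8.91729832  75.62728311] [-0.7291164  -0.23814391  0.10626695]
```

View pics/c_crop.png

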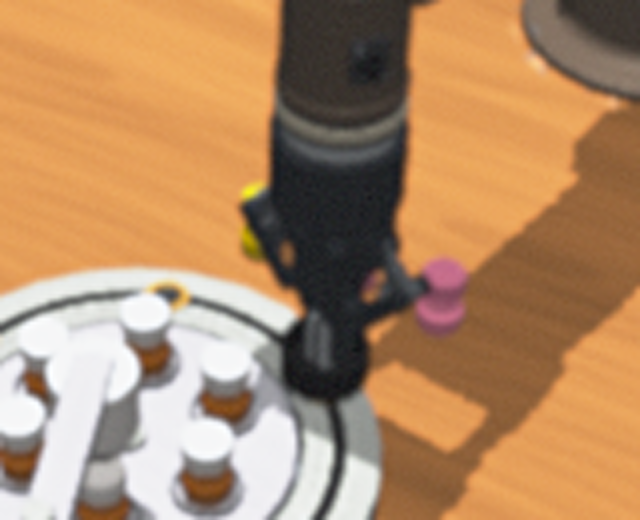

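The fingertip is inside the cup with no contact force. Next is the press.

servo_tool(steps=[1,0,0,-0.004,0,0,0,1,0,0,-0.008,0,0,0,1,0,0,-0.011,0,0,0,1,0,0,-0.014,0,0,0,1,0,0,-0.017,0,0,0,1,0,0,-0.019,0,0,0,1,0,0,-0.019,0,0,0,1,0,0,-0.019,0,0,0])

```text
time_s: 4.3
position: [514.1, 9.2, 57.5]
tcp_rot: [[0.983, -0.184, -0.0], [-0.184, -0.983, 0.002], [-0.001, -0.002, -1.0]]
force: [-3.3, 0.8, 8.2]
opening: 0.002
```

```bash
python3 - <<'E'
import numpy as np
for a in [0,2.5,5,7.5,10,12.5,15,17.5,20,22.5,25,30,35,40,45,50,55,60,62,64,66]:
    t=np.radians(143.3+a);print(a,np.round([614.4+125*np.cos(t)-514.1,-65.6+125*np.sin(t)-9.2],1))
E
```

```text
0 [ 0.1 -0.1]
2.5 [-3.1 -4.5]
5 [-6.1 -9.1]
7.5 [ -8.8 -13.8]
10 [-11.4 -18.6]
12.5 [-13.7 -23.6]
15 [-15.8 -28.6]
17.5 [-17.7 -33.7]
20 [-19.4 -38.9]
22.5 [-20.9 -44.1]
25 [-22.1 -49.5]
30 [-23.8 -60.2]
35 [-24.6 -71.1]
40 [-24.5 -82. ]
45 [-23.4 -92.8]
50 [ -21.3 -103.6]
55 [ -18.4 -114. ]
60 [ -14.5 -124.2]
62 [ -12.7 -128.2]
64 [ -10.8 -132.1]
66 [  -8.7 -136. ]
```

servo_tool(steps=[1,-0.0031,-0.0045,-0.0005,0,0,0,1,-0.0061,-0.0091,-0.0005,0,0,0,1,-0.0088,-0.0138,-0.0005,0,0,0,1,-0.0114,-0.0186,-0.0005,0,0,0,1,-0.0137,-0.0236,-0.0005,0,0,0,1,-0.0158,-0.0286,-0.0005,0,0,0,1,-0.0177,-0.0337,-0.0005,0,0,0,1,-0.0194,-0.0389,-0.0005,0,0,0])

```text
time_s: 5.3
position: [496.4, -29.7, 58.2]
tcp_rot: [[0.983, -0.184, 0.003], [-0.184, -0.983, 0.002], [0.003, -0.003, -1.0]]
force: [-0.5, 1.4, 7.3]
opening: -0.002
```

```bash
python3 - <<'E'
from h import *
o=grab("d");s=ctrl.observe();print(s["position"],s["force"])
x=o["scene"]["img"][130:300,220:430]
cv2.imwrite("pics/d_crop.png",cv2.resize(x,None,fx=3.5,fy=3.5,interpolation=cv2.INTER_CUBIC)[:,:,::-1])
E
```

```text
[496.25396351 -30.26910121  58.20849288] [-0.29410066 -0.10253381  7.48251057]
```

View pics/d_crop.png

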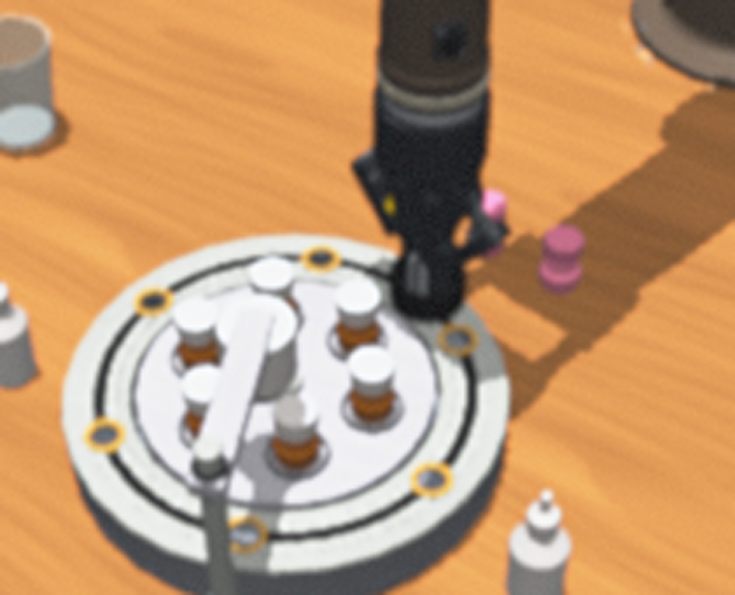

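The table turned with the knob, uncovering the first hole, and the jars are standing. Next is to about 40°.

servo_tool(steps=[1,-0.003,-0.0047,-0.0005,0,0,0,1,-0.0042,-0.0101,-0.0005,0,0,0,1,-0.0052,-0.0154,-0.0005,0,0,0,1,-0.0059,-0.0208,-0.0005,0,0,0,1,-0.0064,-0.0262,-0.0005,0,0,0,1,-0.0067,-0.0317,-0.0005,0,0,0,1,-0.0068,-0.0371,-0.0005,0,0,0,1,-0.0066,-0.0426,-0.0005,0,0,0])

```text
time_s: 6.4
position: [491.3, -73.1, 58.8]
tcp_rot: [[0.983, -0.184, 0.006], [-0.184, -0.983, 0.001], [0.006, -0.002, -1.0]]
force: [-0.2, 1.4, 6.8]
opening: -0.001
```

```bash
python3 - <<'E'
from h import *
o=grab("e");s=ctrl.observe();print(s["position"],s["force"])
p=s["position"];print(np.degrees(np.arctan2(p[1]+65.6,p[0]-614.4))%360-143.3,np.hypot(p[1]+65.6,p[0]-614.4))
x=o["scene"]["img"][130:300,220:430]
cv2.imwrite("pics/e_crop.png",cv2.resize(x,None,fx=3.5,fy=3.5,interpolation=cv2.INTER_CUBIC)[:,:,::-1])
for a in [40,42,44,46,48,50,52,54,56,58,60,61,62,63,64,66]:
    t=np.radians(143.3+a);print(a,np.round([614.4+125*np.cos(t)-p[0],-65.6+125*np.sin(t)-p[1]],1))
E
```

```text
[491.39861717 -73.766743    58.88468142] [-0.68105517  0.32892971  5.52768397]
40.49860877050676 123.27220234285147
40 [-1.8  1. ]
42 [-1.5 -3.4]
44 [-1.  -7.7]
46 [ -0.4 -12. ]
48 [  0.4 -16.3]
50 [  1.4 -20.6]
52 [  2.4 -24.8]
54 [  3.7 -29. ]
56 [  5.  -33.1]
58 [  6.5 -37.2]
60 [  8.2 -41.3]
61 [  9.1 -43.3]
62 [ 10.  -45.3]
63 [ 10.9 -47.2]
64 [ 11.9 -49.2]
66 [ 14. -53.]
```

View pics/e_crop.png

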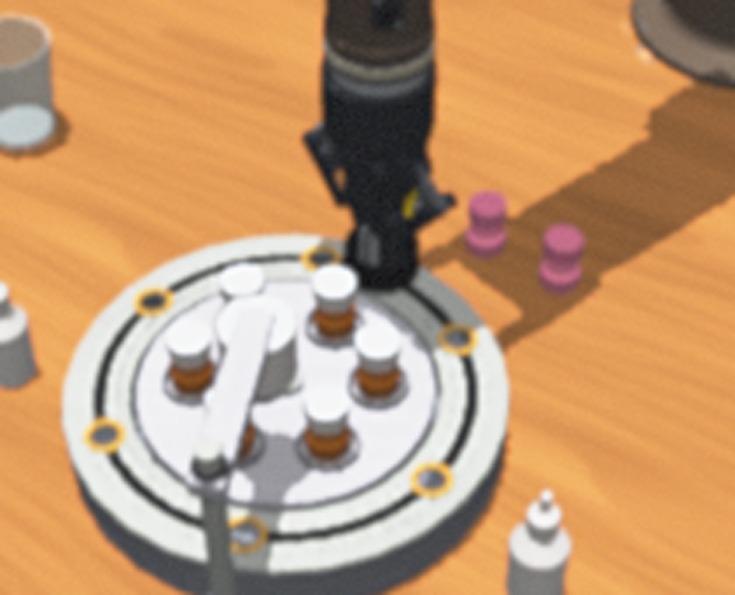

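Cup is at roughly 36–37°. Now I'll lift the tip off the floor but keep it inside the cup wall, and push on gently.

servo_tool(steps=[1,0,0,0.007,0,0,0,1,-0.001,0,0.015,0,0,0,1,-0.0015,-0.0034,0.015,0,0,0,1,-0.001,-0.0077,0.015,0,0,0,1,-0.0004,-0.012,0.015,0,0,0,1,0.0004,-0.0163,0.015,0,0,0,1,0.0014,-0.0206,0.015,0,0,0,1,0.0024,-0.0248,0.015,0,0,0])

```text
time_s: 7.5
position: [493.7, -98.7, 73.7]
tcp_rot: [[0.983, -0.184, 0.006], [-0.184, -0.983, 0.0], [0.006, -0.001, -1.0]]
force: [0.6, 3.8, 0.6]
opening: -0.001
```

```bash
cat > st.py <<'E'
from h import *
import sys
t=sys.argv[1]
o=grab(t);s=ctrl.observe();print(s["position"],s["force"],s["time_s"])
p=s["position"];print(np.degrees(np.arctan2(p[1]+65.6,p[0]-614.4))%360-143.3,np.hypot(p[1]+65.6,p[0]-614.4))
x=o["scene"]["img"][130:300,220:430]
cv2.imwrite(f"pics/{t}_crop.png",cv2.resize(x,None,fx=3.5,fy=3.5,interpolation=cv2.INTER_CUBIC)[:,:,::-1])
for a in [50,52,53,54,55,56,57,58,59,60,61,62,63,64,65,66,67,68]:
    t=np.radians(143.3+a);print(a,np.round([614.4+125*np.cos(t)-p[0],-65.6+125*np.sin(t)-p[1]],1))
E
python3 st.py f
```

```text
[493.73080722 -99.16726743  73.788832  ] [0.24422424 2.88828787 0.071115  ] 7.6
52.245288238718985 125.2510100940867
50 [-1.   4.8]
52 [0.1 0.6]
53 [ 0.7 -1.5]
54 [ 1.3 -3.6]
55 [ 2.  -5.7]
56 [ 2.7 -7.7]
57 [ 3.4 -9.8]
58 [  4.2 -11.8]
59 [  5.  -13.9]
60 [  5.9 -15.9]
61 [  6.7 -17.9]
62 [  7.7 -19.9]
63 [  8.6 -21.8]
64 [  9.6 -23.8]
65 [ 10.6 -25.7]
66 [ 11.7 -27.6]
67 [ 12.7 -29.5]
68 [ 13.9 -31.4]
```

View pics/f_crop.png

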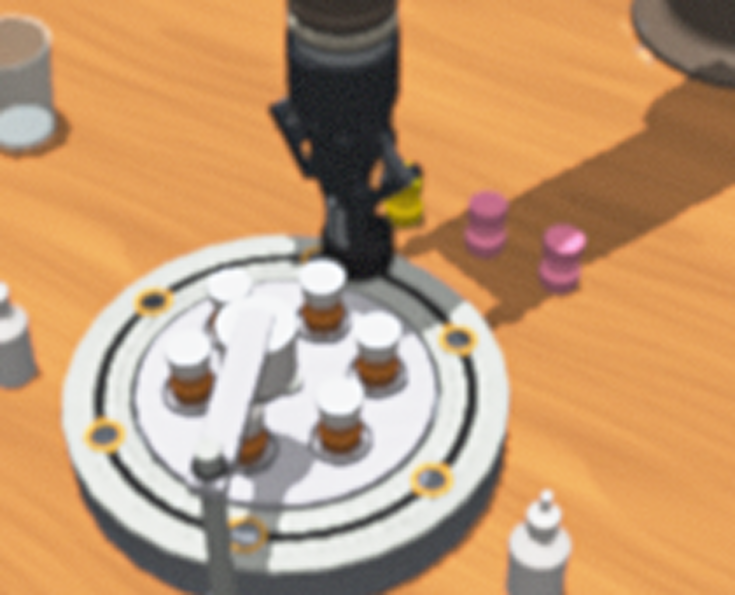

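Pushing with about 3 N while the tip is clear of the floor. On slowly, 1° per row.

servo_tool(steps=[1,0.0007,-0.0015,0,0,0,0,1,0.0013,-0.0036,0,0,0,0,1,0.002,-0.0057,0,0,0,0,1,0.0027,-0.0077,0,0,0,0,1,0.0034,-0.0098,0,0,0,0,1,0.0042,-0.0118,0,0,0,0,1,0.005,-0.0139,0,0,0,0,1,0.0059,-0.0159,0,0,0,0])

```text
time_s: 8.6
position: [499.9, -115.2, 73.8]
tcp_rot: [[0.983, -0.184, 0.006], [-0.184, -0.983, -0.001], [0.006, -0.001, -1.0]]
force: [0.2, 4.7, 0.5]
opening: 0.003
```

```bash
python3 st.py g
```

```text
[ 499.87942682 -115.44513894   73.85852775] [0.93038097 3.61758417 1.16175774] 8.7
60.22110890742081 124.89795658105088
50 [-7.1 21.1]
52 [-6.  16.9]
53 [-5.5 14.8]
54 [-4.8 12.7]
55 [-4.2 10.6]
56 [-3.5  8.5]
57 [-2.7  6.5]
58 [-1.9  4.4]
59 [-1.1  2.4]
60 [-0.3  0.4]
61 [ 0.6 -1.6]
62 [ 1.5 -3.6]
63 [ 2.5 -5.5]
64 [ 3.4 -7.5]
65 [ 4.5 -9.4]
66 [  5.5 -11.3]
67 [  6.6 -13.2]
68 [  7.7 -15.1]
```

View pics/g_crop.png

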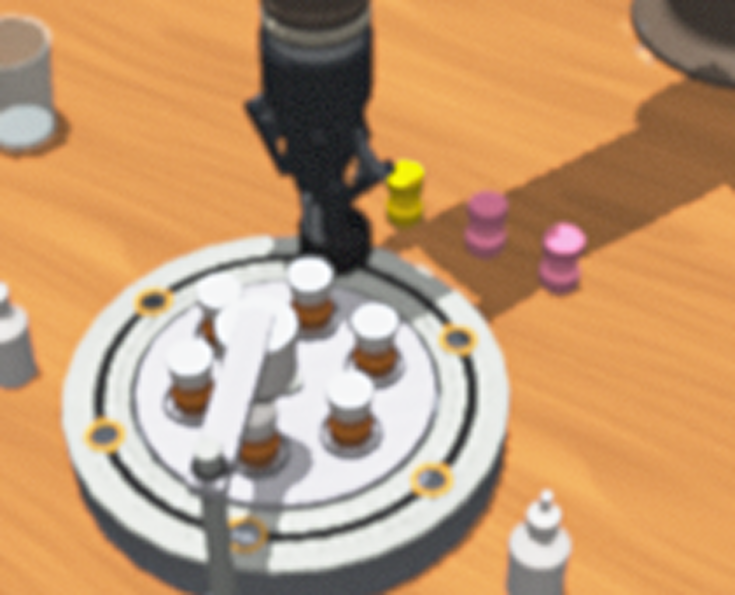

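Next, ~0.6° per row to about 65°, expecting the latch to snap in.

servo_tool(steps=[1,0.0005,-0.0012,0,0,0,0,1,0.001,-0.0023,0,0,0,0,1,0.0015,-0.0035,0,0,0,0,1,0.002,-0.0045,0,0,0,0,1,0.0025,-0.0055,0,0,0,0,1,0.003,-0.0065,0,0,0,0,1,0.0034,-0.0075,0,0,0,0,1,0.004,-0.0085,0,0,0,0])

```text
time_s: 9.7
position: [503.8, -124.8, 74.0]
tcp_rot: [[0.983, -0.183, 0.006], [-0.183, -0.983, -0.003], [0.006, 0.002, -1.0]]
force: [0.1, 1.5, 1.7]
opening: 0.0
```

```bash
python3 st.py i
```

```text
[ 503.67340714 -124.65639978   73.83067253] [0.61835721 1.11544205 1.09254827] 9.8
64.7733800391693 125.49118184829786
50 [-10.9  30.3]
52 [-9.8 26.1]
53 [-9.2 24. ]
54 [-8.6 21.9]
55 [-8.  19.8]
56 [-7.2 17.7]
57 [-6.5 15.7]
58 [-5.7 13.6]
59 [-4.9 11.6]
60 [-4.1  9.6]
61 [-3.2  7.6]
62 [-2.3  5.6]
63 [-1.3  3.7]
64 [-0.4  1.7]
65 [ 0.7 -0.2]
66 [ 1.7 -2.1]
67 [ 2.8 -4. ]
68 [ 3.9 -5.9]
```

View pics/i_crop.png

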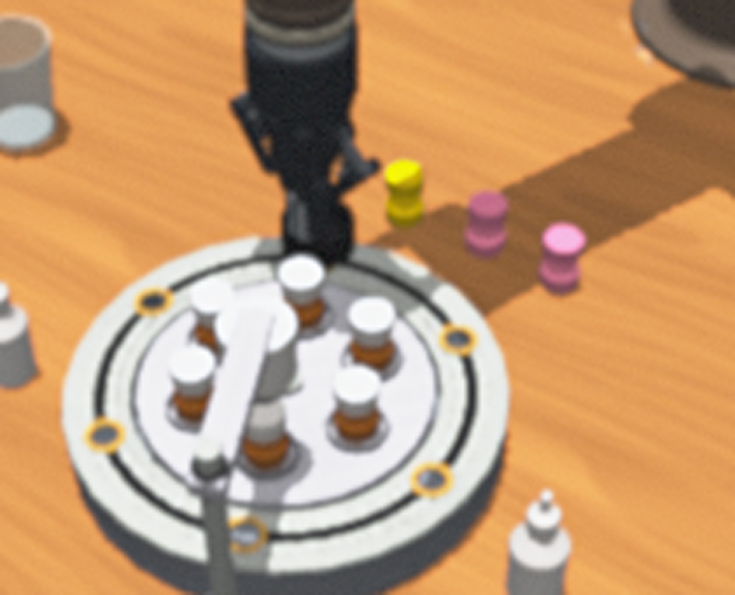

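The force is ambiguous, so I'll nudge on a little; a locked table should push back.

servo_tool(steps=[1,0.0004,-0.0007,0,0,0,0,1,0.0007,-0.0014,0,0,0,0,1,0.001,-0.0021,0,0,0,0,1,0.0014,-0.0028,0,0,0,0,1,0.0018,-0.0035,0,0,0,0,1,0.0021,-0.004,0,0,0,0,1,0.0021,-0.004,0,0,0,0,1,0.0021,-0.004,0,0,0,0])

```text
time_s: 10.8
position: [504.1, -126.0, 73.5]
tcp_rot: [[0.983, -0.185, 0.002], [-0.185, -0.983, 0.003], [0.001, -0.003, -1.0]]
force: [-1.8, 10.2, 4.8]
opening: 0.003
```

```bash
python3 st.py j|head -3
```

```text
[ 504.09118988 -126.04443913   73.47919585] [-2.45039343 10.52669982  5.15643564] 10.9
65.42082833559718 125.78379789412664
50 [-11.3  31.7]
```

View pics/j_crop.png

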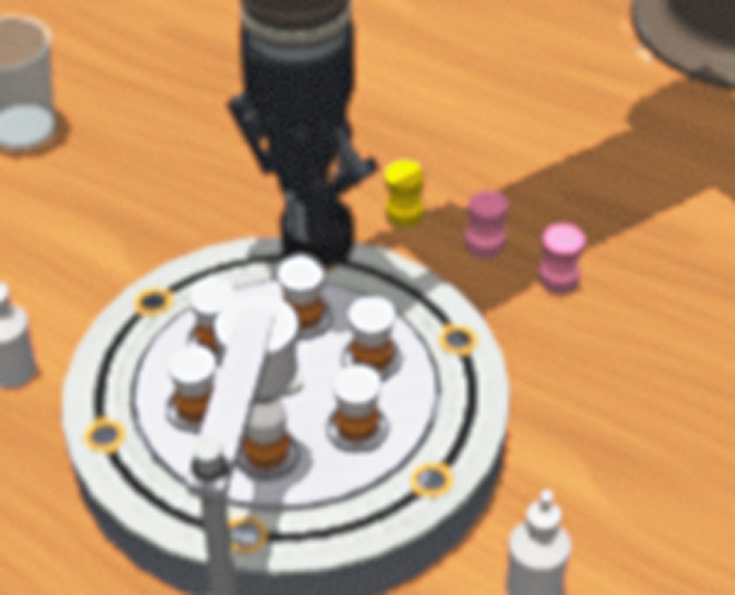

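The push now meets 10 N with no motion, so the table is locked. I'll move back to the cup's centre and rise.

servo_tool(steps=[1,-0.001,0.003,0,0,0,0,1,-0.002,0.006,0,0,0,0,1,-0.004,0.01,0,0,0,0,1,-0.004,0.01,0.003,0,0,0,1,-0.004,0.01,0.015,0,0,0,1,-0.004,0.01,0.03,0,0,0,1,-0.004,0.01,0.06,0,0,0,1,-0.004,0.01,0.1,0,0,0])

```text
time_s: 11.9
position: [499.6, -116.0, 174.8]
tcp_rot: [[0.983, -0.185, 0.001], [-0.185, -0.983, 0.003], [0.001, -0.003, -1.0]]
force: [0.8, -0.8, 0.4]
opening: -0.001
```

servo_tool(steps=[1,-0.005,-0.05,0.02,0,0,0,1,-0.01,-0.1,0.03,0,0,0,1,-0.02,-0.15,0.04,0,0,0,1,-0.03,-0.2,0.04,0,0,0,1,-0.04,-0.25,0.04,0,0,0,1,-0.05,-0.3,0.04,0,0,0,1,-0.05,-0.3,0.04,0,0,0,1,-0.05,-0.3,0.04,0,0,0])

```text
time_s: 12.9
position: [449.5, -415.9, 215.4]
tcp_rot: [[0.983, -0.186, 0.002], [-0.186, -0.983, 0.003], [0.001, -0.003, -1.0]]
force: [1.4, -0.3, 0.8]
opening: 0.002
```

```bash
python3 - <<'E'
from h import *
o=grab("k");s=ctrl.observe();print(s["position"],s["force"],s["time_s"])
a=pickle.load(open("a.pkl","rb"))
c=np.array([614.4,-65.6])
for t,q in(("a",a),("k",o)):
    d=q["top"];hsv=cv2.cvtColor(d["img"],cv2.COLOR_RGB2HSV);yy,xx=np.mgrid[:480,:640]
    kb=((hsv[...,2]<60)&(np.hypot(xx-344,yy-222)<75)).astype(np.uint8)
    kb=cv2.morphologyEx(kb,cv2.MORPH_OPEN,np.ones((9,9),np.uint8))
    n,l,st,ce=cv2.connectedComponentsWithStats(kb);k=1+np.argmax(st[1:,4])
    for z in(88,83):
        w=onz(d,*ce[k],z)[:2]-c;print(t,z,st[k],ce[k],np.hypot(*w),np.degrees(np.arctan2(w[1],w[0]))%360)
    z=d["z_map"];u,v=np.round(ce[k]).astype(int);p=[];T=np.array(d["cam_to_world"])
    for y in range(v-14,v+15):
        for x in range(u-14,u+15):
            if kb[y,x] and z[y,x]>0:
                o_,r=ray(d,x,y);p.append((o_+r*z[y,x])[2])
    p=np.array(p);print("z depth pct",np.percentile(p,[5,15,25,50,75,90,97]).round(1))
x=o["scene"]["img"][130:300,220:430]; y=o["top"]["img"][150:300,265:425]
cv2.imwrite("pics/k_crop.png",cv2.resize(x,None,fx=3.5,fy=3.5,interpolation=cv2.INTER_CUBIC)[:,:,::-1])
cv2.imwrite("pics/k_crop2.png",cv2.resize(y,None,fx=4,fy=4,interpolation=cv2.INTER_CUBIC)[:,:,::-1])
E
```

```text
[ 449.85361186 -414.89726761  215.1665044 ] [ 0.69407684 -0.14675796 -0.43640642] 13.0
a 88 [301 258  21  20 374] [310.70053476 267.35561497] 125.01709280041267 143.57847551723103
a 83 [301 258  21  20 374] [310.70053476 267.35561497] 125.15429139213677 143.6002529382624
z depth pct [63.  64.4 65.  66.4 68.  74.6 88.6]
k 88 [357 264  23  20 402] [368.06716418 273.19651741] 124.14259657846854 203.27156680559315
k 83 [357 264  23  20 402] [368.06716418 273.19651741] 124.55100481908558 203.4699437528096
z depth pct [62.7 64.2 64.7 66.4 68.8 85.7 88.4]
```

View pics/k_crop.png

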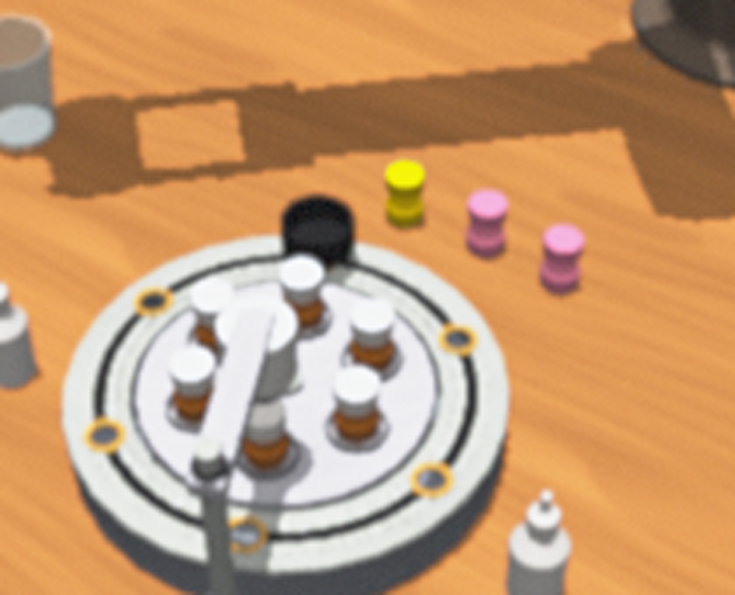

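View pics/k_crop2.png

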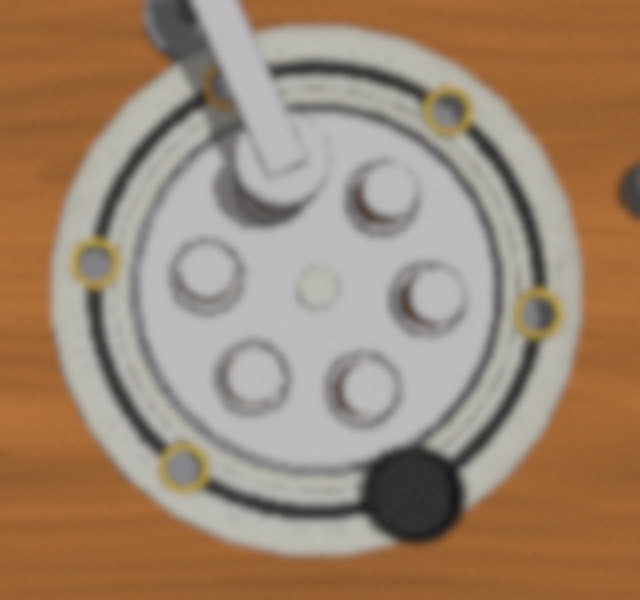

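The knob moved 143.5° → 203.3°, a turn of 59.7°. The cup floor median depth is 66.4 mm, the same as at the start, so the plunger is out. All visible jars are upright in their pockets, and the arm is clear and at rest.

```bash
python3 -c "
from rig import ctrl
print(ctrl.close_job())"
```

```text
the job is handed in; nothing more can be done
None
```

I turned the table anticlockwise to the next hole, where the plunger sprang out and locked it, then moved clear and handed the job in at about 13 s. No verdict was reported.

**How it went:** With the closed fingertips in the cup, I pressed the plunger fully in (z 57.5 mm, about 8 N). I turned the table while pressed to about 37°, then lifted the tip off the floor and pushed the wall slowly on until the plunger latched.

**Last checks:**
- **Table:** by the camera the knob moved from 143.5° to 203.3–203.5°, a turn of about 60°. Before I backed off, the table resisted a 10 N push without moving.
- **Plunger:** the cup floor read 66.4 mm, the same as at the start, so it is out.
- **Jars and labware:** the jars look upright in their pockets; the camera head hides the one beneath it from above, but it shows in the side view. The labware near the stand looked unmoved. I didn't measure the labware positions.
- **Arm:** clear of everything at (450, -415, 215).

One reading was unclear: just before the latch was confirmed the pushing force was only about 1 N, so I nudged on a little and got the firm 10 N stop. My first circle fit of the base was also wrong (radius 133 mm against 150), so I redid it before moving; the second gave 149.7 mm.

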